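Peel the liner tray off its stack

ROBOT

A 7-joint arm with a two-finger parallel gripper is mounted at the origin on a cart in front of the work surface, level with it; the furniture and walls round the work are solid. World frame = base frame: x ahead of the robot, y to its left, z up, the work surface at z = 0. Lengths are in m, angles in rad, forces in N, time in s.
With the tool pointing down it reaches from about 0.425 to 0.95 m from the base axis. Payload 4.7 kg.
Tool frame: the origin (TCP) lies between the finger pads; the fingertips stand 19 mm ahead of it and the grasp point (between the pads) is the TCP; z points along the fingers, y is the direction in which the jaws open and shut (so a half turn about z gives the same grasp; the last joint's range is limited). The gripper opens to 87 mm and grips with 3 to 60 N. Pads are 19 mm wide; open, the fingers measure 117 mm over their backs; the gripper's body (75 mm by 190 mm) begins 51 mm behind the grasp point.
Start: joints at [-0.029, 0.469, -0.049, 1.532, 0.024, 1.141, -0.082], TCP at [0.675, 0, 0.242] pointing down, gripper open.
Joint ranges: [-2.59, 2.59], [-0.33, 1.99], [-1.39, 1.29], [0.1, 2.45], [-1.04, 4.18], [0.21, 1.99], [-2.66, 2.66]. Speed limits (rad/s): [2.57, 2.57, 3.14, 3.14, 3.14, 3.14, 3.14].

INTERFACE

Orientations are given as a unit quaternion [w, x, y, z].
In Python, from plant import env, optics, recognise, regions_of, pinpoint gives the robot as it stands.
- The arm moves only by the tool step_arm, never from a script. Its argument "deltas" is a list of rows, each an object of numbers: "dx", "dy", "dz": the shift along the world's x, y, z in cm; "rx", "ry", "rz": the turn, a rotation vector about the world's x, y, z in degrees; "grip": the closure, from 0 (fully open) to 1 (shut). In form: [{"dx": .., "dy": .., "dz": .., "rx": .., "ry": .., "rz": .., "grip": ..}, ...]. A call has 1 to 10 rows; each row is the pose to reach, as a shift and turn from the pose commanded when the call began; what a row does not reach only later rows make up. A row lasts 1/8 s, in which the tool goes at most 62.5 mm and 10.7 degrees, less where a joint would pass 70% of its speed; a pose out of reach is approached as far as the arm can. A call with a gripper value outside its range is refused whole. The fingers move at their own pace and stop on an object; "squeeze" is the grip in N (left out, the last holds). Time passes only in rows, so rows that repeat a pose let the fingers close. It gives the time, the measured TCP pose, the force and the opening at its end, in the units of the state.
- env.read_state(): the state, without advancing time (a new reading comes with each control period).
- optics.camera(name): name is "scene" or "side" or "wrist"; returns (picture, depth): 480x640x3 uint8, red, green, blue; 480x640 float32, m along the optical axis (not along the pixel's ray), 0 where there is no reading.
- optics.get_calibration(name): a dict with "camera_matrix" (3x3 intrinsics, pixels), "world_from_camera" (4x4, takes a point from camera to world coordinates). Camera axes: x right, y down, z forward; pixel columns grow to the right and rows downward; lengths in m; the calibration is good to about 2 mm. The wrist camera is an equidistant fisheye: a pixel r from the principal point sees the ray r / f radians off the axis. A picture is of the moment at which its call begins: read the wrist's pose just before it. get_calibration takes no time and is no camera call; for the wrist camera it gives the pose at the moment of the call.
- env.job_done(): hands the job in, once; it reports no verdict.
Trained networks look in the newest picture that a camera, given by its name, has taken for a name from the list of things; names that differ only in an ending like _2 or _b are one class to them, and where a whole thing is asked for, a point or a joint stands for the part that bears it (a point fixed in the world has none). Each returns a list of dicts, best first, with "conf" (0 to 1); they miss things now and then, are a little off and sometimes report something else, mostly with a low value. They report only what shows in the picture. A call takes as long as a camera call. They do not tell look-alikes from the thing itself.
- recognise(camera, target): "bbox" ([centre column, centre row, width, height] as shares, 0 to 1, of the picture: columns of its width, rows of its height, round what is visible of it).
- regions_of(camera, target): "mask" (480x640 bool, what is visible of it) and "bbox" ([centre column, centre row, width, height] as shares, 0 to 1, of the picture: columns of its width, rows of its height, round what is visible of it).
- pinpoint(camera, target): "point" ([row, column] as shares, 0 to 1, of the picture: columns of its width, rows of its height: a listed point, or the origin of a listed thing).
The state is a dict: "t": time; "q": joint angles; "qvel": joint speeds; "tau": joint torques, N m; "tcp_pos": TCP position; "orientation": TCP orientation; "wrist_force": force on the tool from outside, world axes, zero at the start; "wrist_torque": the same for the moment, N m; "width": finger opening in m.
Only numpy, scipy, OpenCV 4.12 (cv2) and the standard library are available. Lean on these libraries where they do the work, as an engineer would, in place of code of your own. Each camera call takes 0.05 s, during which the arm holds its last target.

TASK

Take the colour jar out of the top blue tray and stand it upright on the bare table, clear of the stack, and let go of it. Then take the blue tray by its upturned corner tab and peel it off the clipped stack: first raise that corner about 3 cm while the opposite corner stays down, then lift the whole tray away and hold it up, right way up and roughly level, at least 15 cm above the table. Leave the steel trays and plaster bat standing where they are, do not disturb the timer, beaker or plug, and finish while still holding the tray.

Things in the scene. Friction and masses are not known exactly. Their poses are not given: they have to be found in the camera images.
- tray: Blue plastic tray on top of the stack, about 70 g. Square, 150 mm a side, 24 mm high. Origin: centre of its underside, 36 mm above the table at rest; z up. Its DIAGONALS lie along x and y: pull tab on the -x corner, heel at +x. Floor 2 mm, rim 14 mm wide. Four sprung orange beads on the stack hold the rim down, each yielding at about 2 N: two near the tab corner, two near the heel.
- tab (a point): Grip point in the middle of the blue tray's upturned tab: 111 mm along -x from the tray's origin, 40.5 mm above it. The tab is an upright plate, 9 mm thick along the tray's x, 38 mm wide along its y, from the rim's top (16.5 mm below this point) to 16 mm above this point. Axes are the tray's.
- heel (a point): Point on the underside of the blue tray's rim at the corner opposite the tab: 100 mm along the tray's +x and 21.5 mm above its origin.
- stack: Two dark steel trays, shaped like the blue one, fixed on a round white plaster bat (200 mm across, 20 mm thick): one loose body, 1.25 kg. Origin: centre of the bat's underside; axes parallel to the nested blue tray's. Its rim is 52 mm high; its four clips with orange beads, 35 mm off the middle of each side, stand 70 mm high and 18 mm outside the rim.
- jar: Closed colour jar, orange with a black lid, 48 mm diameter, 58 mm high, about 95 g (varies), standing in the blue tray. Origin: centre of its base; z up. When setting it down, mind the fixed cup of brushes (83 mm diameter, 200 mm high with its tools) at about x 0.47, y -0.37 m on the right of the table.
- timer: Bystander: white and dark grey dial timer, 63 mm diameter, 52 mm high. Origin: centre of its base.
- beaker: Bystander: white plastic beaker, 71 mm diameter, 93 mm high. Origin: centre of its base.
- plug: Bystander: white plaster plug, 44 mm diameter, 34 mm high. Origin: centre of its base.
Mind the look-alikes: they are no part of the job. What is shaped like the jar but green or red is not meant.

How it is judged:
By the outcome, as a careful person would: the job done as asked, in the order asked, and still so for the second after the job is handed in, while the arm keeps its last pose, push and grip.
It also fails if it takes over 48 s, if anything falls off the work surface, if the arm or the gripper's body presses on something with over 40 N, if the wrist force passes 120 N, or if a joint passes its speed limit or range.

## Working session

There is one attempt and no reset: what is moved stays moved. The work goes in short steps, Python scripts to look and compute and a tool call to move; the robot and the scene stay as the last step left them, time stands still between calls to the robot, and variables do not carry over. Pictures are saved under pics/ and viewed, and the job is handed in when it is done.

Besides the shell and the picture viewer there is one more tool, called by a JSON object that holds its "fn" and its "kwargs". step_arm: Moves the arm, as the interface text tells. Its arguments: {"type":"object","properties":{"deltas":{"type":"array","items":{"type":"object","properties":{"dx":{"type":"number"},"dy":{"type":"number"},"dz":{"type":"number"},"rx":{"type":"number"},"ry":{"type":"number"},"rz":{"type":"number"},"grip":{"type":"number"}}}},"squeeze":{"type":"number"}},"required":["deltas"]}

```bash
mkdir -p pics; ls; python3 - <<'E'
from plant import env,optics
import cv2,numpy as np
print(env.read_state())
for n in("scene","side","wrist"):
    c=optics.get_calibration(n);print(n,np.round(c["camera_matrix"],1).tolist(),np.round(c["world_from_camera"],3).tolist())
    p,d=optics.camera(n);cv2.imwrite(f"pics/a_{n}.png",p[:,:,::-1]);np.savez(f"a_{n}.npz",p=p,d=d)
E
```

```text
pics
{'t': 0.0, 'q': array([-0.02892555,  0.46947209, -0.04861341,  1.53368956,  0.02409837,
        1.14098833, -0.08231631]), 'qvel': array([ 9.83420953e-04, -3.36523670e-04,  1.01393186e-03,  1.38519104e-05,
       -1.68307575e-03, -3.11385334e-04, -7.32050626e-04]), 'tau': array([ 8.49551179e-05, -5.07972229e+01, -8.03461717e-02, -2.36155879e+01,
       -6.12773141e-02,  3.78107757e-02,  1.50727069e-04]), 'tcp_pos': array([6.74439626e-01, 4.04395809e-05, 2.40480640e-01]), 'orientation': array([-6.74813884e-04,  7.07086438e-01,  7.07126436e-01, -7.18700960e-04]), 'wrist_force': array([-0.43794828,  0.26751119,  0.53445031]), 'wrist_torque': array([-0.00017602,  0.04757104,  0.03543004]), 'width': 0.08723210162927725}
scene [[525.5, 0.0, 318.9], [0.0, 525.5, 235.3], [0.0, 0.0, 1.0]] [[0.868, -0.369, 0.332, 0.316], [-0.496, -0.625, 0.603, -0.411], [-0.015, -0.688, -0.725, 0.707], [0.0, 0.0, 0.0, 1.0]]
side [[520.8, 0.0, 319.6], [0.0, 520.8, 240.3], [0.0, 0.0, 1.0]] [[-0.979, -0.119, 0.165, 0.424], [-0.204, 0.597, -0.776, 1.022], [-0.006, -0.794, -0.608, 0.777], [0.0, 0.0, 0.0, 1.0]]
wrist [[371.6, 0.0, 325.8], [0.0, 371.6, 237.1], [0.0, 0.0, 1.0]] [[1.0, 0.002, -0.001, 0.674], [0.002, -0.964, -0.267, 0.072], [-0.001, 0.267, -0.964, 0.385], [0.0, 0.0, 0.0, 1.0]]
```

View pics/a_scene.png

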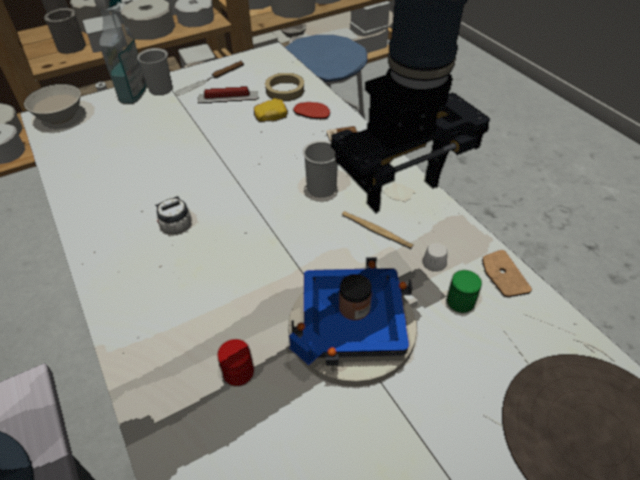

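View pics/a_side.png

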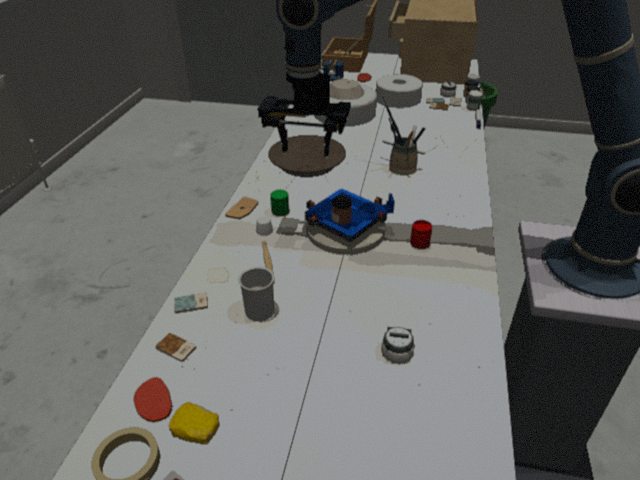

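View pics/a_wrist.png

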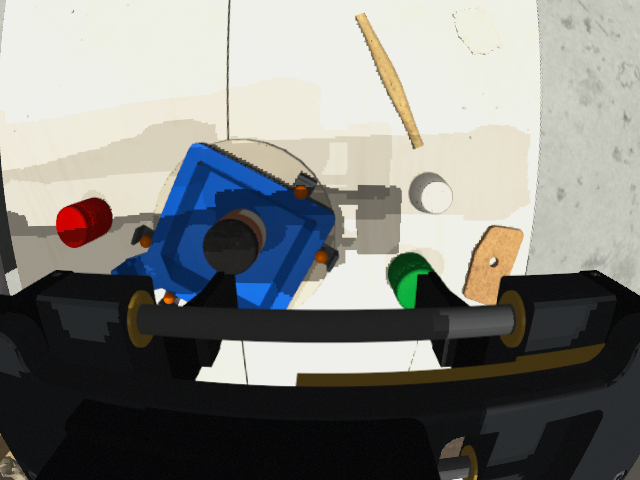

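Jar candidates (scene picture): orange with a black lid in the tray (355,296), red (236,362), green (464,290). I choose the one in the tray. Next I measure.

```bash
cat > h.py <<'E'
from plant import env,optics,recognise,regions_of,pinpoint
import cv2,numpy as np
def shot(n,tag):
    c=optics.get_calibration(n);p,d=optics.camera(n);cv2.imwrite(f"pics/{tag}_{n}.png",p[:,:,::-1]);np.savez(f"{tag}_{n}.npz",p=p,d=d,K=c["camera_matrix"],T=c["world_from_camera"]);return p,d,c
def rays(n,c,uv):
    uv=np.atleast_2d(uv).astype(float);K=c["camera_matrix"];T=c["world_from_camera"]
    a=(uv-[K[0,2],K[1,2]])/[K[0,0],K[1,1]]
    if n=="wrist":
        r=np.linalg.norm(a,axis=1,keepdims=True)+1e-12
        a=a/r*np.tan(r)
    v=np.c_[a,np.ones(len(a))]
    return v,T
def pts(n,c,uv,z):  # depth
    v,T=rays(n,c,uv);P=v*np.asarray(z).reshape(-1,1);return P@T[:3,:3].T+T[:3,3]
def onz(n,c,uv,h):
    v,T=rays(n,c,uv);w=v@T[:3,:3].T;o=T[:3,3];return o+w*((h-o[2])/w[:,2:3])
def cloud(n,c,d,mask=None):
    m=(d>0) if mask is None else (d>0)&mask
    r,cc=np.nonzero(m);return pts(n,c,np.c_[cc,r],d[m]),r,cc
E
python3 - <<'E'
from h import *
for n in("scene","side","wrist"):
    p,d,c=shot(n,"b")
    cv2.imwrite(f"pics/crop_{n}.png",cv2.resize(p[:,:,::-1][200:400,230:450] if n=="scene" else p[:,:,::-1],None,fx=1 if n!="scene" else 3,fy=1 if n!="scene" else 3))
    for t in("tray","jar","timer","beaker","plug","stack"):
        for o in regions_of(n,t)[:3]:
            P,r,cc=cloud(n,c,d,o["mask"])
            if len(P)<20: continue
            b=o["bbox"];lo,hi=np.percentile(P,[2,98],axis=0)
            print(n,t,round(o["conf"],2),"px",round(b[0]*640),round(b[1]*480),"med",np.round(np.median(P,axis=0),3),"lo",np.round(lo,3),"hi",np.round(hi,3))
    for t,h in(("tray",.036),("tab",.0765),("heel",.0575),("jar",.038),("stack",0)):
        for o in pinpoint(n,t)[:3]:
            u=(o["point"][1]*640,o["point"][0]*480)
            print(n,t,round(o["conf"],2),np.round(u),np.round(onz(n,c,u,h),4))
E
```

```text
scene tray 0.69 px 347 318 med [ 0.572 -0.037  0.055] lo [ 0.472 -0.112  0.036] hi [0.664 0.055 0.092]
scene jar 0.94 px 233 363 med [ 0.393 -0.019  0.057] lo [ 0.372 -0.031  0.007] hi [0.416 0.012 0.06 ]
scene jar 0.74 px 464 292 med [ 0.753 -0.081  0.051] lo [ 0.74  -0.097  0.001] hi [ 0.785 -0.052  0.06 ]
scene jar 0.62 px 356 298 med [ 0.584 -0.028  0.093] lo [ 0.567 -0.042  0.044] hi [0.609 0.001 0.098]
scene timer 0.73 px 175 217 med [0.416 0.326 0.039] lo [0.39  0.312 0.005] hi [0.444 0.365 0.052]
scene beaker 0.95 px 319 167 med [0.702 0.274 0.061] lo [0.676 0.256 0.001] hi [0.739 0.324 0.094]
scene beaker 0.67 px 349 317 med [ 0.572 -0.038  0.055] lo [ 0.472 -0.113  0.036] hi [0.663 0.054 0.091]
scene plug 0.97 px 435 257 med [0.772 0.008 0.027] lo [ 0.76  -0.005  0.001] hi [0.794 0.03  0.036]
scene stack 0.74 px 351 321 med [ 0.549 -0.09   0.021] lo [ 0.488 -0.126  0.005] hi [0.675 0.044 0.069]
scene tray 0.76 [351. 316.] [[ 0.5803 -0.0267  0.036 ]]
scene tray 0.73 [394. 269.] [[0.6922 0.0176 0.036 ]]
scene tab 0.62 [303. 344.] [[ 0.4824 -0.0549  0.0765]]
scene heel 0.89 [3
[... 1549 characters left out ...]
] hi [0.669 0.056 0.068]
wrist jar 0.84 px 235 239 med [ 0.597 -0.013  0.097] lo [ 0.572 -0.038  0.047] hi [0.616 0.005 0.098]
wrist jar 0.36 px 221 228 med [ 0.582 -0.016  0.051] lo [ 0.481 -0.089  0.038] hi [0.669 0.057 0.063]
wrist plug 0.74 px 430 195 med [0.776 0.019 0.034] lo [0.761 0.001 0.005] hi [0.795 0.036 0.036]
wrist stack 0.74 px 233 223 med [0.629 0.027 0.021] lo [ 0.488 -0.1    0.017] hi [0.68  0.068 0.07 ]
wrist tab 0.55 [125. 280.] [[ 0.4742 -0.0585  0.0765]]
wrist heel 0.65 [331. 215.] [[0.6789 0.0018 0.0575]]
wrist jar 0.92 [404. 273.] [[ 0.7543 -0.0619  0.038 ]]
wrist jar 0.7 [ 99. 218.] [[ 0.4254 -0.0026  0.038 ]]
wrist stack 0.73 [330. 216.] [[ 0.6791 -0.0114  0.    ]]
```

View pics/crop_scene.png

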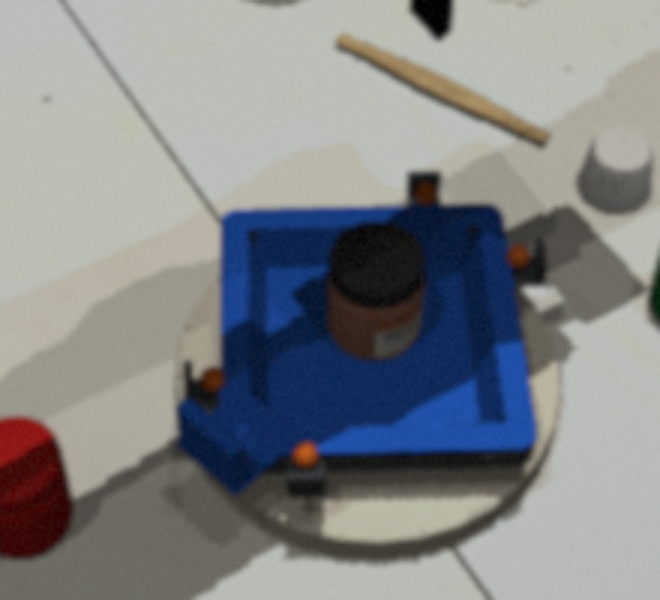

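```bash
python3 - <<'E'
from h import *
from scipy.optimize import minimize
allt=[];lid=[]
for n in("scene","side","wrist"):
    z=np.load(f"b_{n}.npz");c={"camera_matrix":z["K"],"world_from_camera":z["T"]}
    P,r,cc=cloud(n,c,z["d"]);p=z["p"][r,cc].astype(int)
    near=(abs(P[:,0]-.58)<.15)&(abs(P[:,1]+.02)<.14)
    L=P[near&(P[:,2]>.09)&(P[:,2]<.104)&(abs(P[:,0]-.592)<.035)&(abs(P[:,1]+.02)<.035)]
    (x,y),R=cv2.minEnclosingCircle(L[:,:2].astype(np.float32));print(n,"lid",x,y,R,len(L),np.percentile(L[:,:2],[1,99],axis=0).mean(0),L[:,2].mean())
    hsvb=(p[:,2]>p[:,0]*1.8)&(p[:,2]>p[:,1]*1.5)&near
    rim=P[hsvb&(P[:,2]>.055)&(P[:,2]<.0625)]
    tab=P[hsvb&(P[:,2]>.068)];print(" tab",len(tab),np.round(np.median(tab,axis=0),4),np.round(tab.min(0),3),np.round(tab.max(0),3))
    def cost(v):
        ca,sa=np.cos(v[2]),np.sin(v[2]);q=(rim[:,:2]-v[:2])@np.array([[ca,-sa],[sa,ca]])
        m=np.maximum(abs(q[:,0]),abs(q[:,1]));return np.mean(np.minimum(np.maximum(m-.075,0)+np.maximum(.061-m,0),.01)**1)
    best=min((minimize(cost,[.583,-.023,a],method="Nelder-Mead",options=dict(xatol=1e-5,fatol=1e-8)) for a in np.radians([50,60,70])),key=lambda s:s.fun)
    a=best.x[2]-np.pi/4;print(" rim",len(rim),best.x[:2].round(4),"yaw",np.degrees(a).round(2),best.fun,"tab pred",(best.x[:2]-.111*np.array([np.cos(a),np.sin(a)])).round(4))
E
```

```text
scene lid 0.5896074771881104 -0.018368279561400414 0.024081280454993248 682 [ 0.58980963 -0.01892691] 0.09585540605947278
 tab 1218 [ 0.6229 -0.0241  0.3345] [ 0.467 -0.079  0.068] [0.73  0.031 0.502]
 rim 2999 [ 0.5813 -0.0283] yaw 16.9 0.0003809470094700564 tab pred [ 0.4751 -0.0606]
side lid 0.5910246968269348 -0.013776243664324284 0.02459007501602173 191 [ 0.59013071 -0.01349661] 0.09451218185903378
 tab 666 [0.6437 0.0258 0.3866] [ 0.469 -0.07   0.068] [0.728 0.055 0.551]
 rim 831 [ 0.5809 -0.0233] yaw 16.81 0.000470783580292676 tab pred [ 0.4747 -0.0554]
wrist lid 0.5927940011024475 -0.01789102517068386 0.02427689917385578 2321 [ 0.59291944 -0.01719172] 0.09669294532218327
 tab 630 [0.6218 0.0082 0.2269] [ 0.47  -0.055  0.068] [0.727 0.037 0.348]
 rim 7438 [ 0.5833 -0.0279] yaw 15.43 0.0004144024507072601 tab pred [ 0.4763 -0.0574]
```

Crop check: the orange jar with the black lid stands in the blue tray (scene 355,296); the red and green ones are outside it. Estimates: jar (0.591, -0.0175), tray (0.582, -0.027) with yaw about 16.4°, tab about (0.4755, -0.058). I move over the jar now.

{"fn": "step_arm", "kwargs": {"deltas": [{"dx": -4, "dy": -0.9, "dz": -3, "grip": 0}, {"dx": -8.3, "dy": -1.75, "dz": -7, "grip": 0}, {"dx": -8.3, "dy": -1.75, "dz": -10, "grip": 0}, {"dx": -8.3, "dy": -1.75, "dz": -13, "grip": 0}, {"dx": -8.3, "dy": -1.75, "dz": -15, "grip": 0}, {"dx": -8.3, "dy": -1.75, "dz": -15.9, "grip": 0}, {"dx": -8.3, "dy": -1.75, "dz": -15.9, "grip": 0}, {"dx": -8.3, "dy": -1.75, "dz": -15.9, "grip": 0}], "squeeze": 20}}

```text
schema error: expected keys dx, dy, dz, rx, ry, rz, grip
```

```bash
python3 - <<'E'
from h import *
p,d,c=shot("side","c");s=env.read_state();print(s["t"],s["tcp_pos"],s["wrist_force"],s["width"])
cv2.imwrite("pics/c_side2.png",cv2.resize(p[120:280,230:470,::-1],None,fx=3,fy=3))
E
```

```text
2.0 [6.75009796e-01 2.16008424e-05 2.41573575e-01] [-0.14055094 -0.01436118 -0.8260595 ] 0.08723967337612959
```

View pics/c_side2.png

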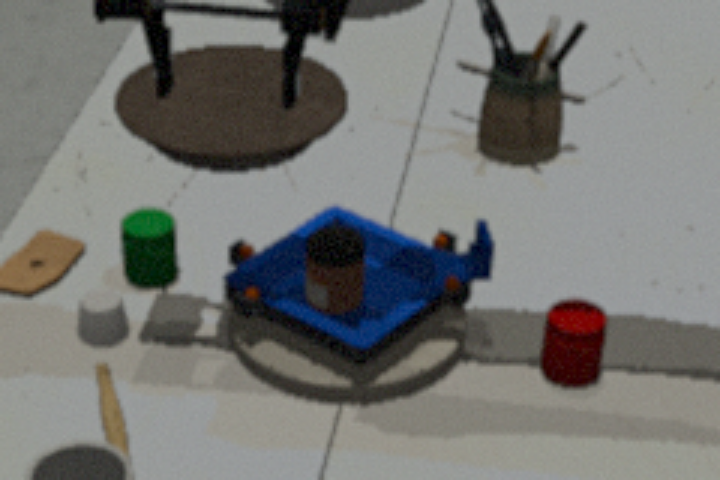

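The call was refused, so nothing moved; every key is required. I send it again in full.

{"fn": "step_arm", "kwargs": {"deltas": [{"dx": -4, "dy": -0.9, "dz": -3, "rx": 0, "ry": 0, "rz": 0, "grip": 0}, {"dx": -8.4, "dy": -1.75, "dz": -7, "rx": 0, "ry": 0, "rz": 0, "grip": 0}, {"dx": -8.4, "dy": -1.75, "dz": -10, "rx": 0, "ry": 0, "rz": 0, "grip": 0}, {"dx": -8.4, "dy": -1.75, "dz": -13, "rx": 0, "ry": 0, "rz": 0, "grip": 0}, {"dx": -8.4, "dy": -1.75, "dz": -15, "rx": 0, "ry": 0, "rz": 0, "grip": 0}, {"dx": -8.4, "dy": -1.75, "dz": -16, "rx": 0, "ry": 0, "rz": 0, "grip": 0}, {"dx": -8.4, "dy": -1.75, "dz": -16, "rx": 0, "ry": 0, "rz": 0, "grip": 0}], "squeeze": 20}}

```text
t: 2.88
tcp_pos: [0.5909, -0.0175, 0.0813]
orientation: [-0.0, 0.707, 0.707, -0.0]
wrist_force: [-0.3, -0.2, 1.7]
width: 0.0867
```

```bash
python3 - <<'E'
from h import *
p,d,c=shot("side","c2");s=env.read_state();print(s["t"],s["tcp_pos"],s["wrist_force"],s["width"])
cv2.imwrite("pics/c2_side2.png",cv2.resize(p[120:280,230:470,::-1],None,fx=3,fy=3))
E
```

```text
2.925 [ 0.59140609 -0.017478    0.08196165] [-0.2135822   0.44466048 -0.2039352 ] 0.08706106244970506
```

View pics/c2_side2.png

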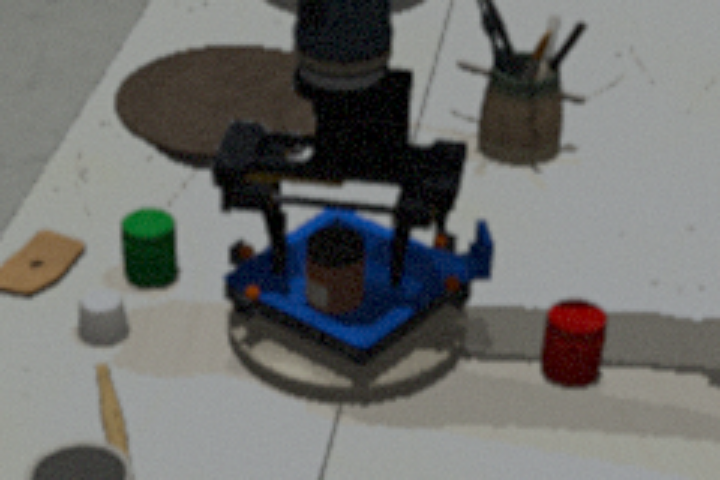

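The fingers straddle the jar (about 335,265 in the crop) with room on both sides. Now I close and lift.

{"fn": "step_arm", "kwargs": {"deltas": [{"dx": 0, "dy": 0, "dz": 0, "rx": 0, "ry": 0, "rz": 0, "grip": 0.6}, {"dx": 0, "dy": 0, "dz": 0, "rx": 0, "ry": 0, "rz": 0, "grip": 0.6}, {"dx": 0, "dy": 0, "dz": 0, "rx": 0, "ry": 0, "rz": 0, "grip": 0.6}, {"dx": 0, "dy": 0, "dz": 0, "rx": 0, "ry": 0, "rz": 0, "grip": 0.6}, {"dx": 0, "dy": 0, "dz": 0, "rx": 0, "ry": 0, "rz": 0, "grip": 0.6}, {"dx": 0, "dy": 0, "dz": 1, "rx": 0, "ry": 0, "rz": 0, "grip": 0.6}, {"dx": 0, "dy": 0, "dz": 3, "rx": 0, "ry": 0, "rz": 0, "grip": 0.6}, {"dx": 0, "dy": 0, "dz": 6, "rx": 0, "ry": 0, "rz": 0, "grip": 0.6}, {"dx": 0, "dy": 0, "dz": 9, "rx": 0, "ry": 0, "rz": 0, "grip": 0.6}, {"dx": 0, "dy": 0, "dz": 9, "rx": 0, "ry": 0, "rz": 0, "grip": 0.6}], "squeeze": 20}}

```text
t: 4.18
tcp_pos: [0.5927, -0.0174, 0.1745]
orientation: [0.002, 0.707, 0.707, 0.002]
wrist_force: [0.7, -0.3, -1.0]
width: 0.0474
```

{"fn": "step_arm", "kwargs": {"deltas": [{"dx": -1, "dy": 4, "dz": 0, "rx": 0, "ry": 0, "rz": 0, "grip": 0.6}, {"dx": -2, "dy": 9, "dz": 0, "rx": 0, "ry": 0, "rz": 0, "grip": 0.6}, {"dx": -3, "dy": 14, "dz": 0, "rx": 0, "ry": 0, "rz": 0, "grip": 0.6}, {"dx": -3.6, "dy": 18, "dz": -1, "rx": 0, "ry": 0, "rz": 0, "grip": 0.6}, {"dx": -3.6, "dy": 20.5, "dz": -3, "rx": 0, "ry": 0, "rz": 0, "grip": 0.6}, {"dx": -3.6, "dy": 20.5, "dz": -6, "rx": 0, "ry": 0, "rz": 0, "grip": 0.6}, {"dx": -3.6, "dy": 20.5, "dz": -9, "rx": 0, "ry": 0, "rz": 0, "grip": 0.6}, {"dx": -3.6, "dy": 20.5, "dz": -11, "rx": 0, "ry": 0, "rz": 0, "grip": 0.6}, {"dx": -3.6, "dy": 20.5, "dz": -12, "rx": 0, "ry": 0, "rz": 0, "grip": 0.6}, {"dx": -3.6, "dy": 20.5, "dz": -12, "rx": 0, "ry": 0, "rz": 0, "grip": 0.6}], "squeeze": 20}}

```text
t: 5.42
tcp_pos: [0.5544, 0.1873, 0.0507]
orientation: [-0.0, 0.707, 0.707, -0.001]
wrist_force: [0.1, 0.2, -0.3]
width: 0.0474
```

```bash
python3 - <<'E'
from h import *
p,d,c=shot("side","d");s=env.read_state();print(s["t"],s["tcp_pos"],s["wrist_force"],s["width"])
cv2.imwrite("pics/d_side2.png",cv2.resize(p[120:360,200:500,::-1],None,fx=2.5,fy=2.5))
E
```

```text
5.475 [0.55499388 0.18751427 0.05150896] [-0.05906273 -0.23330771 -0.31385426] 0.04742512777764573
```

View pics/d_side2.png

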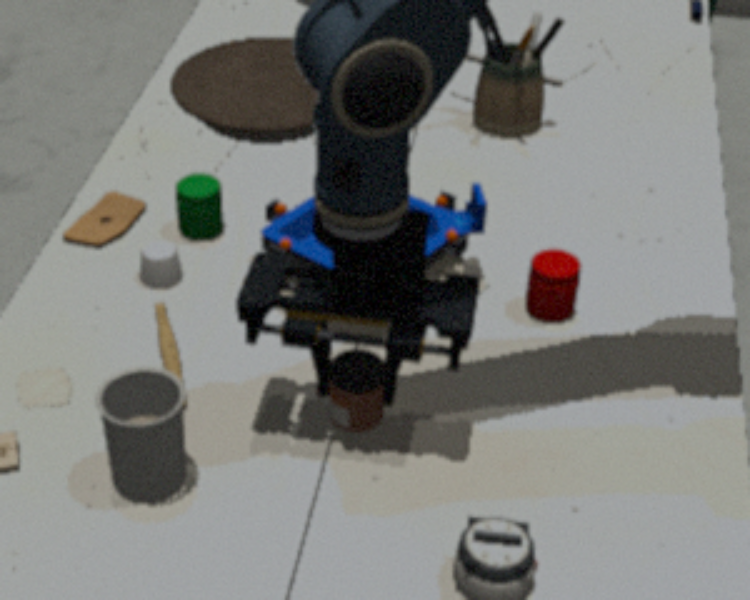

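The jar is held upright just above the table (crop 355,390), clear of the timer and beaker. I lower it slowly.

{"fn": "step_arm", "kwargs": {"deltas": [{"dx": 0, "dy": 0, "dz": -0.3, "rx": 0, "ry": 0, "rz": 0, "grip": 0.6}, {"dx": 0, "dy": 0, "dz": -0.5, "rx": 0, "ry": 0, "rz": 0, "grip": 0.6}, {"dx": 0, "dy": 0, "dz": -0.7, "rx": 0, "ry": 0, "rz": 0, "grip": 0.6}, {"dx": 0, "dy": 0, "dz": -0.7, "rx": 0, "ry": 0, "rz": 0, "grip": 0.6}, {"dx": 0, "dy": 0, "dz": -0.7, "rx": 0, "ry": 0, "rz": 0, "grip": 0.6}], "squeeze": 20}}

```text
t: 6.1
tcp_pos: [0.5551, 0.1876, 0.0446]
orientation: [0.0, 0.707, 0.707, 0.0]
wrist_force: [0.3, 0.8, -1.0]
width: 0.0475
```

```bash
python3 - <<'E'
from h import *
p,d,c=shot("side","e");s=env.read_state();print(s["t"],s["tcp_pos"],s["wrist_force"],s["width"])
for o in regions_of("side","jar"):
    P,r,cc=cloud("side",c,d,o["mask"]);print(o["conf"],np.median(P,axis=0).round(3),np.percentile(P[:,2],[1,5,50,95]).round(4))
# orange pixels low edge
P,r,cc=cloud("side",c,d);m=(abs(P[:,0]-.555)<.02)&(abs(P[:,1]-.2)<.035)&(P[:,2]>-.01)&(P[:,2]<.03)
p2=p[r,cc].astype(int);o=m&(p2[:,0]>1.5*p2[:,2])
print(o.sum(),np.percentile(P[o,2],[0,2,5]) if o.any() else "")
E
```

```text
6.15 [0.55506759 0.18757783 0.04464366] [ 0.8415193   0.31385266 -1.01313553] 0.047440471646806245
0.92 [0.552 0.206 0.043] [-0.0031  0.004   0.0434  0.0595]
0.84 [0.395 0.013 0.039] [-0.0015  0.0041  0.0391  0.0582]
85 [0.00195991 0.00325482 0.00518959]
```

Still about 1 mm clear of the table, since the force equals its weight. I go 1.5 mm lower, then release and rise.

{"fn": "step_arm", "kwargs": {"deltas": [{"dx": 0, "dy": 0, "dz": -0.1, "rx": 0, "ry": 0, "rz": 0, "grip": 0.6}, {"dx": 0, "dy": 0, "dz": -0.15, "rx": 0, "ry": 0, "rz": 0, "grip": 0.6}, {"dx": 0, "dy": 0, "dz": -0.15, "rx": 0, "ry": 0, "rz": 0, "grip": 0.6}], "squeeze": 20}}

```text
t: 6.58
tcp_pos: [0.5552, 0.1876, 0.0437]
orientation: [0.0, 0.707, 0.707, 0.0]
wrist_force: [-1.1, -1.1, 5.2]
width: 0.0475
```

Contact at 5 N. I open and rise.

{"fn": "step_arm", "kwargs": {"deltas": [{"dx": 0, "dy": 0, "dz": 0.05, "rx": 0, "ry": 0, "rz": 0, "grip": 0.3}, {"dx": 0, "dy": 0, "dz": 0.05, "rx": 0, "ry": 0, "rz": 0, "grip": 0.0}, {"dx": 0, "dy": 0, "dz": 0.05, "rx": 0, "ry": 0, "rz": 0, "grip": 0}, {"dx": 0, "dy": 0, "dz": 0.05, "rx": 0, "ry": 0, "rz": 0, "grip": 0}, {"dx": 0, "dy": 0, "dz": 2, "rx": 0, "ry": 0, "rz": 0, "grip": 0}, {"dx": 0, "dy": 0, "dz": 6, "rx": 0, "ry": 0, "rz": 0, "grip": 0}, {"dx": 0, "dy": 0, "dz": 11, "rx": 0, "ry": 0, "rz": 0, "grip": 0}, {"dx": 0, "dy": 0, "dz": 15, "rx": 0, "ry": 0, "rz": 0, "grip": 0}, {"dx": 0, "dy": 0, "dz": 15, "rx": 0, "ry": 0, "rz": 0, "grip": 0}], "squeeze": 20}}

```text
t: 7.7
tcp_pos: [0.5571, 0.1884, 0.1968]
orientation: [0.002, 0.707, 0.707, 0.004]
wrist_force: [-0.4, -0.0, -0.0]
width: 0.0867
```

```bash
python3 - <<'E'
from h import *
from scipy.optimize import minimize
s=env.read_state();print(s["t"],s["tcp_pos"],s["width"])
for n in("scene","side","wrist"):
    p,d,c=shot(n,"f")
    P,r,cc=cloud(n,c,d);p=p[r,cc].astype(int)
    J=P[(abs(P[:,0]-.555)<.04)&(abs(P[:,1]-.1875)<.04)&(P[:,2]>.053)&(P[:,2]<.065)]
    if len(J): print(n,"jar lid",np.percentile(J,[1,99],axis=0).mean(0).round(4),len(J))
    near=(abs(P[:,0]-.58)<.15)&(abs(P[:,1]+.02)<.14)
    b=(p[:,2]>p[:,0]*1.8)&(p[:,2]>p[:,1]*1.5)&near
    rim=P[b&(P[:,2]>.055)&(P[:,2]<.0625)]
    tab=P[near&(P[:,2]>.072)&(P[:,2]<.095)&(P[:,0]<.51)]
    if len(tab):print(" tab",len(tab),np.round(np.median(tab,axis=0),4),np.percentile(tab,[2,98],axis=0).round(3).tolist())
    def cost(v):
        ca,sa=np.cos(v[2]),np.sin(v[2]);q=(rim[:,:2]-v[:2])@np.array([[ca,-sa],[sa,ca]])
        m=np.maximum(abs(q[:,0]),abs(q[:,1]));return np.mean(np.minimum(np.maximum(m-.075,0)+np.maximum(.061-m,0),.01))
    best=min((minimize(cost,[.583,-.023,a],method="Nelder-Mead",options=dict(xatol=1e-5,fatol=1e-8)) for a in np.radians([50,60,70])),key=lambda s:s.fun)
    a=best.x[2]-np.pi/4;print(n," rim",len(rim),best.x[:2].round(4),"yaw",np.degrees(a).round(2),best.fun,"tab pred",(best.x[:2]-.111*np.array([np.cos(a),np.sin(a)])).round(4))
E
```

```text
7.7 [0.55710961 0.18840316 0.19682326] 0.08666639308243146
scene jar lid [0.5521 0.186  0.0575] 443
 tab 319 [ 0.4742 -0.0622  0.0903] [[0.467, -0.078, 0.073], [0.483, -0.043, 0.095]]
scene  rim 3136 [ 0.5813 -0.0285] yaw 16.72 0.0003911957416461683 tab pred [ 0.4749 -0.0604]
side jar lid [0.5532 0.1913 0.0567] 274
 tab 49 [ 0.4726 -0.04    0.0832] [[0.467, -0.056, 0.073], [0.48, -0.035, 0.092]]
side  rim 578 [ 0.5809 -0.0227] yaw 15.54 0.0005710490440099204 tab pred [ 0.474  -0.0524]
wrist jar lid [0.5543 0.1875 0.0576] 2777
wrist  rim 381 [ 0.5774 -0.0277] yaw 11.54 0.0 tab pred [ 0.4686 -0.0499]
```

View pics/f_scene.png

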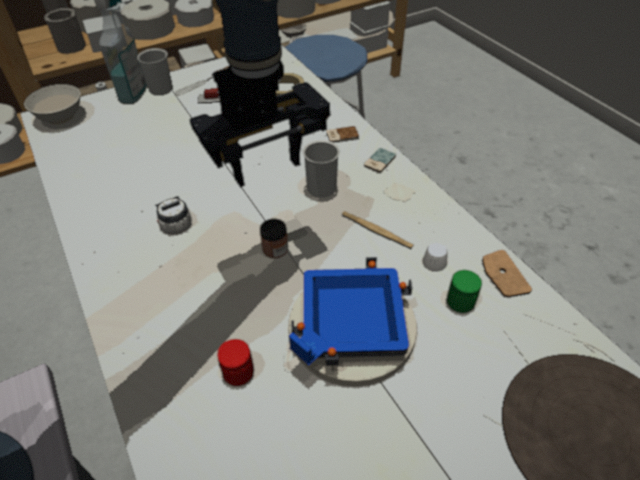

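View pics/f_wrist.png

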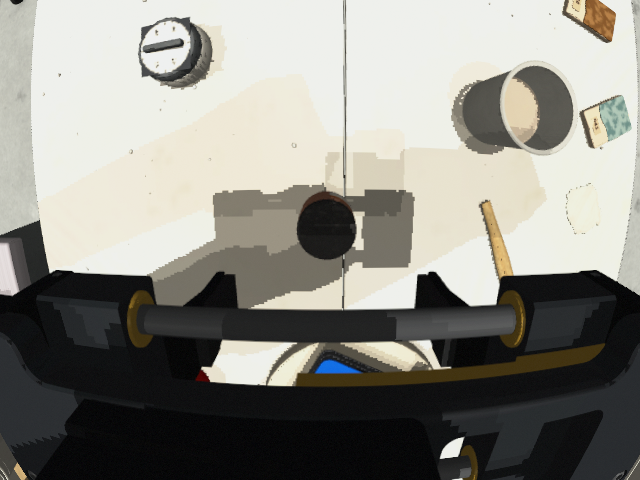

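The jar stands upright on bare table at (0.555, 0.1875) (scene 273,238), and the tray rest pose is unchanged. I go above the tab, turned 16°.

{"fn": "step_arm", "kwargs": {"deltas": [{"dx": -1.5, "dy": -4, "dz": 0, "rx": 0, "ry": 0, "rz": 3, "grip": 0}, {"dx": -3, "dy": -9, "dz": 0, "rx": 0, "ry": 0, "rz": 7, "grip": 0}, {"dx": -5, "dy": -14, "dz": 0, "rx": 0, "ry": 0, "rz": 11, "grip": 0}, {"dx": -6.5, "dy": -19, "dz": 0, "rx": 0, "ry": 0, "rz": 14, "grip": 0}, {"dx": -8, "dy": -24.5, "dz": 0, "rx": 0, "ry": 0, "rz": 16.3, "grip": 0}, {"dx": -8, "dy": -24.5, "dz": -2, "rx": 0, "ry": 0, "rz": 16.3, "grip": 0}, {"dx": -8, "dy": -24.5, "dz": -2, "rx": 0, "ry": 0, "rz": 16.3, "grip": 0}, {"dx": -8, "dy": -24.5, "dz": -2, "rx": 0, "ry": 0, "rz": 16.3, "grip": 0}], "squeeze": 20}}

```text
t: 8.85
tcp_pos: [0.4751, -0.0566, 0.1727]
orientation: [-0.001, 0.599, 0.801, -0.0]
wrist_force: [0.6, -0.2, 0.6]
width: 0.0874
```

```bash
python3 - <<'E'
from h import *
s=env.read_state();print(s["t"],s["tcp_pos"],s["orientation"],s["q"])
p,d,c=shot("wrist","g");P,r,cc=cloud("wrist",c,d)
p=p[r,cc].astype(int)
b=(p[:,2]>p[:,0]*1.6)&(p[:,2]>p[:,1]*1.4)
tab=P[b&(P[:,2]>.085)&(P[:,2]<.1)&(P[:,0]<.52)]
print("tab top",len(tab),np.median(tab,axis=0).round(4),np.percentile(tab,[2,98],axis=0).round(4).tolist())
if len(tab)>10: print(cv2.minAreaRect(tab[:,:2].astype(np.float32)*1000))
for t,h in(("tab",.0765),):
    for o in pinpoint("wrist",t)[:3]:
        u=(o["point"][1]*640,o["point"][0]*480);print(t,o["conf"],u,onz("wrist",c,u,h).round(4))
E
```

```text
8.85 [ 0.47505063 -0.05664102  0.17270936] [-5.21301265e-04  5.99088698e-01  8.00682485e-01 -1.36209777e-04] [ 0.09603196  0.23340214 -0.07571654  2.05909304  0.02276105  0.85087768
  0.29340634]
tab top 807 [ 0.4761 -0.0563  0.0933] [[0.4684, -0.0752, 0.0879], [0.4835, -0.0407, 0.0947]]
((476.5222473144531, -58.47313690185547), (8.967909812927246, 37.778873443603516), 16.463274002075195)
tab 0.9 (328.832, 247.48799999999997) [[ 0.4764 -0.058   0.0765]]
```

View pics/g_wrist.png

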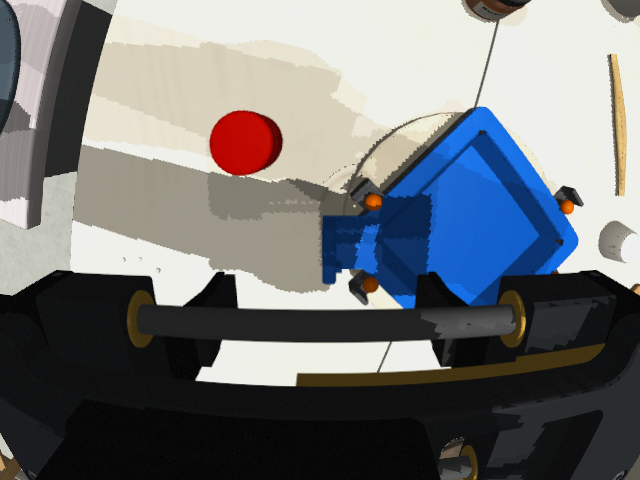

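The tab (329,247) is at (0.4765, -0.058), yaw 16.4°, with the gripper centred to 1–2 mm. I descend; the tips stay above the bridge behind the tab.

{"fn": "step_arm", "kwargs": {"deltas": [{"dx": 0.15, "dy": -0.15, "dz": -3, "rx": 0, "ry": 0, "rz": 0, "grip": 0}, {"dx": 0.15, "dy": -0.15, "dz": -6, "rx": 0, "ry": 0, "rz": 0, "grip": 0}, {"dx": 0.15, "dy": -0.15, "dz": -8, "rx": 0, "ry": 0, "rz": 0, "grip": 0}, {"dx": 0.15, "dy": -0.15, "dz": -9, "rx": 0, "ry": 0, "rz": 0, "grip": 0}, {"dx": 0.15, "dy": -0.15, "dz": -9, "rx": 0, "ry": 0, "rz": 0, "grip": 0}, {"dx": 0.15, "dy": -0.15, "dz": -9, "rx": 0, "ry": 0, "rz": 0, "grip": 0}], "squeeze": 55}}

```text
t: 9.7
tcp_pos: [0.4773, -0.0588, 0.0839]
orientation: [0.001, 0.6, 0.8, 0.001]
wrist_force: [-0.3, -0.6, 0.7]
width: 0.0865
```

```bash
python3 - <<'E'
from h import *
p,d,c=shot("side","i");s=env.read_state();print(s["t"],s["tcp_pos"],s["wrist_force"],s["width"])
cv2.imwrite("pics/i_side2.png",cv2.resize(p[100:280,270:510,::-1],None,fx=3,fy=3))
E
```

```text
9.75 [ 0.47726006 -0.05890348  0.0839479 ] [ 1.54860802 -1.07900599  1.03362002] 0.08711780051167708
```

View pics/i_side2.png

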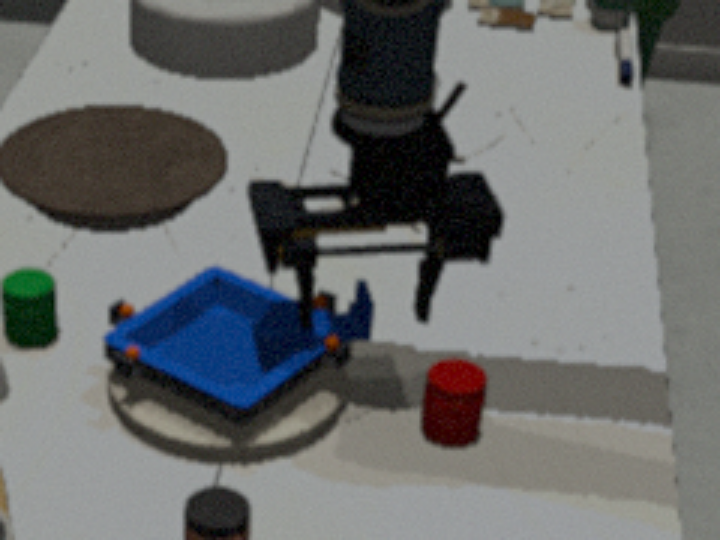

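The fingers straddle the tab (crop 355,310) with the inner finger over the rim. I go 1 mm lower and close.

{"fn": "step_arm", "kwargs": {"deltas": [{"dx": 0, "dy": 0, "dz": -0.1, "rx": 0, "ry": 0, "rz": 0, "grip": 0.4}, {"dx": 0, "dy": 0, "dz": -0.1, "rx": 0, "ry": 0, "rz": 0, "grip": 0.7}, {"dx": 0, "dy": 0, "dz": -0.1, "rx": 0, "ry": 0, "rz": 0, "grip": 0.8}, {"dx": 0, "dy": 0, "dz": -0.1, "rx": 0, "ry": 0, "rz": 0, "grip": 0.95}, {"dx": 0, "dy": 0, "dz": -0.1, "rx": 0, "ry": 0, "rz": 0, "grip": 1}, {"dx": 0, "dy": 0, "dz": -0.1, "rx": 0, "ry": 0, "rz": 0, "grip": 1}, {"dx": 0, "dy": 0, "dz": -0.1, "rx": 0, "ry": 0, "rz": 0, "grip": 1}, {"dx": 0, "dy": 0, "dz": -0.1, "rx": 0, "ry": 0, "rz": 0, "grip": 1}, {"dx": 0, "dy": 0, "dz": -0.1, "rx": 0, "ry": 0, "rz": 0, "grip": 1}], "squeeze": 55}}

```text
t: 10.88
tcp_pos: [0.477, -0.0588, 0.0821]
orientation: [0.0, 0.6, 0.8, 0.0]
wrist_force: [1.6, 0.3, -0.8]
width: 0.0089
```

```bash
python3 - <<'E'
from h import *
p,d,c=shot("side","j");s=env.read_state();print(s["t"],s["tcp_pos"],s["wrist_force"],s["wrist_torque"],s["width"])
cv2.imwrite("pics/j_side2.png",cv2.resize(p[100:280,270:510,::-1],None,fx=3,fy=3))
E
```

```text
10.925 [ 0.47698587 -0.05881311  0.08215747] [ 0.42462626 -0.05946464 -0.66684501] [ 0.0017601  -0.24785478  0.0168698 ] 0.00844539854617205
```

View pics/j_side2.png

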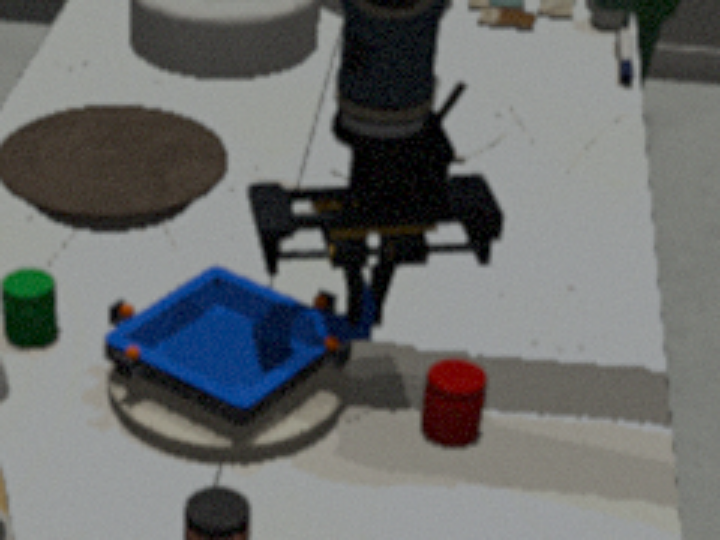

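Gripped (8.9 mm, 55 N). I start the peel as an arc about the heel, 4° first.

{"fn": "step_arm", "kwargs": {"deltas": [{"dx": 0.05, "dy": 0.01, "dz": 0.37, "rx": -0.28, "ry": 0.96, "rz": 0, "grip": 1}, {"dx": 0.1, "dy": 0.03, "dz": 0.74, "rx": -0.56, "ry": 1.92, "rz": 0, "grip": 1}, {"dx": 0.15, "dy": 0.04, "dz": 1.1, "rx": -0.85, "ry": 2.88, "rz": 0, "grip": 1}, {"dx": 0.21, "dy": 0.06, "dz": 1.47, "rx": -1.13, "ry": 3.84, "rz": 0, "grip": 1}, {"dx": 0.21, "dy": 0.06, "dz": 1.47, "rx": -1.13, "ry": 3.84, "rz": 0, "grip": 1}], "squeeze": 58}}

```text
t: 11.55
tcp_pos: [0.4781, -0.0584, 0.0968]
orientation: [-0.021, 0.599, 0.8, -0.029]
wrist_force: [0.3, 1.3, -0.9]
width: 0.0085
```

```bash
python3 - <<'E'
from h import *
p,d,c=shot("side","k");s=env.read_state();print(s["t"],s["tcp_pos"],s["wrist_force"],s["wrist_torque"],s["width"])
cv2.imwrite("pics/k_side2.png",cv2.resize(p[100:280,270:510,::-1],None,fx=3,fy=3))
E
```

```text
11.6 [ 0.4779912  -0.05848566  0.09662408] [-0.60765532 -0.1143386  -0.3840531 ] [0.01106598 0.03087183 0.02646468] 0.008722326395495637
```

View pics/k_side2.png

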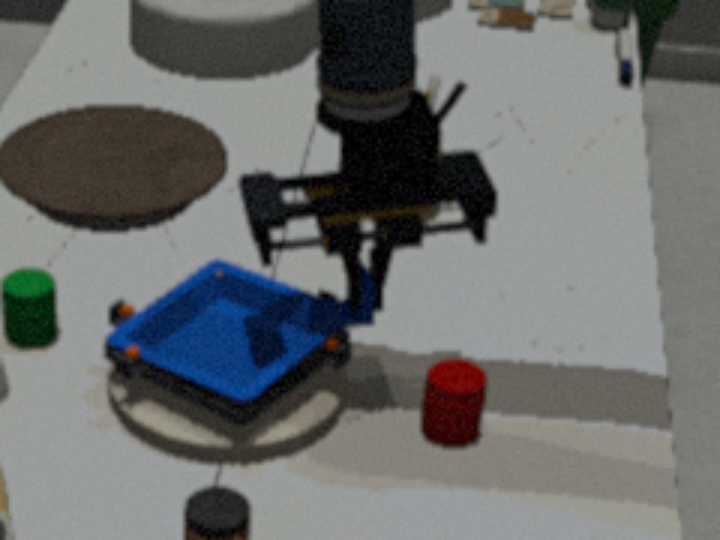

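The tab beads have released (crop 330,300), the heel is still clipped at the left, and forces are small. I continue to about 8.4° (3 cm).

{"fn": "step_arm", "kwargs": {"deltas": [{"dx": 0.07, "dy": 0.02, "dz": 0.36, "rx": -0.28, "ry": 0.96, "rz": 0, "grip": 1}, {"dx": 0.14, "dy": 0.04, "dz": 0.72, "rx": -0.56, "ry": 1.91, "rz": 0, "grip": 1}, {"dx": 0.23, "dy": 0.07, "dz": 1.1, "rx": -0.85, "ry": 2.9, "rz": 0, "grip": 1}, {"dx": 0.34, "dy": 0.1, "dz": 1.55, "rx": -1.2, "ry": 4.1, "rz": 0, "grip": 1}, {"dx": 0.34, "dy": 0.1, "dz": 1.55, "rx": -1.2, "ry": 4.1, "rz": 0, "grip": 1}, {"dx": 0.34, "dy": 0.1, "dz": 1.55, "rx": -1.2, "ry": 4.1, "rz": 0, "grip": 1}], "squeeze": 58}}

```text
t: 12.35
tcp_pos: [0.4815, -0.0574, 0.112]
orientation: [-0.044, 0.598, 0.798, -0.058]
wrist_force: [-1.3, -0.5, -2.5]
width: 0.0085
```

```bash
cat > t.py <<'E'
from h import *
import sys
tag=sys.argv[1]
s=env.read_state();print(s["t"],s["tcp_pos"].round(4),s["wrist_force"].round(2),s["wrist_torque"].round(2),s["width"],s["q"].round(2))
for n in("side","scene"):
    p,d,c=shot(n,tag)
    if n=="side": cv2.imwrite(f"pics/{tag}_side2.png",cv2.resize(p[60:280,250:510,::-1],None,fx=2.7,fy=2.7))
    P,r,cc=cloud(n,c,d);q=p[r,cc].astype(int)
    b=(q[:,2]>q[:,0]*1.8)&(q[:,2]>q[:,1]*1.5)&(abs(P[:,0]-.58)<.16)&(abs(P[:,1]+.03)<.14)&(P[:,2]>.03)
    B=P[b];e=np.array([np.cos(np.radians(16.4)),np.sin(np.radians(16.4))])
    u=(B[:,:2]-[.582,-.027])@e
    for lo in np.arange(-.1,.11,.02):
        m=(u>lo)&(u<lo+.02)
        if m.sum()>15: print(n,round(lo+.01,2),"z pct5,95",np.percentile(B[m,2],[5,95]).round(3),m.sum())
    print("heel end u",np.percentile(u,99.5).round(4))
E
python3 t.py l
```

```text
12.35 [ 0.4815 -0.0574  0.112 ] [-1.29 -0.53 -2.52] [-0.08  0.47  0.  ] 0.0085062987743022 [ 0.04  0.39 -0.05  2.02  0.08  0.88  0.23]
side -0.09 z pct5,95 [0.083 0.449] 190
side -0.07 z pct5,95 [0.049 0.446] 280
side -0.05 z pct5,95 [0.056 0.398] 321
side -0.03 z pct5,95 [0.052 0.236] 335
side -0.01 z pct5,95 [0.049 0.076] 389
side 0.01 z pct5,95 [0.046 0.072] 349
side 0.03 z pct5,95 [0.043 0.069] 279
side 0.05 z pct5,95 [0.042 0.066] 210
side 0.07 z pct5,95 [0.048 0.063] 124
side 0.09 z pct5,95 [0.052 0.061] 55
heel end u 0.0917
scene -0.09 z pct5,95 [0.084 0.271] 222
scene -0.07 z pct5,95 [0.082 0.222] 316
scene -0.05 z pct5,95 [0.056 0.189] 474
scene -0.03 z pct5,95 [0.054 0.155] 643
scene -0.01 z pct5,95 [0.051 0.162] 719
scene 0.01 z pct5,95 [0.048 0.073] 860
scene 0.03 z pct5,95 [0.045 0.07 ] 804
scene 0.05 z pct5,95 [0.042 0.067] 483
scene 0.07 z pct5,95 [0.042 0.064] 424
scene 0.09 z pct5,95 [0.052 0.062] 149
heel end u 0.0913
```

View pics/l_side2.png

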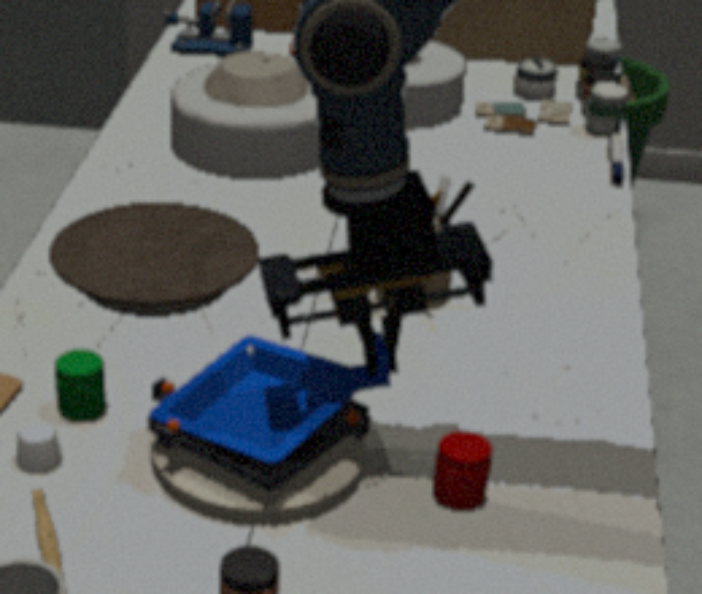

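Tab corner is up 3 cm (TCP rose 30 mm, tilt about 8.4°), and the rim at the heel is still at 0.061 m. A bit more tilt eases the heel beads, then I lift.

{"fn": "step_arm", "kwargs": {"deltas": [{"dx": 0.19, "dy": 0.06, "dz": 0.66, "rx": -0.5, "ry": 1.8, "rz": 0, "grip": 1}, {"dx": 0.38, "dy": 0.11, "dz": 1.32, "rx": -1.0, "ry": 3.5, "rz": 0, "grip": 1}, {"dx": 0.38, "dy": 0.11, "dz": 1.6, "rx": -1.0, "ry": 3.5, "rz": 0, "grip": 1}, {"dx": 0.38, "dy": 0.11, "dz": 2.0, "rx": -1.0, "ry": 3.5, "rz": 0, "grip": 1}, {"dx": 0.38, "dy": 0.11, "dz": 2.4, "rx": -1.0, "ry": 3.5, "rz": 0, "grip": 1}, {"dx": 0.38, "dy": 0.11, "dz": 2.8, "rx": -1.0, "ry": 3.5, "rz": 0, "grip": 1}, {"dx": 0.38, "dy": 0.11, "dz": 2.8, "rx": -1.0, "ry": 3.5, "rz": 0, "grip": 1}], "squeeze": 60}}

```text
t: 13.32
tcp_pos: [0.4863, -0.0562, 0.1408]
orientation: [-0.062, 0.597, 0.796, -0.082]
wrist_force: [0.3, 0.2, -0.9]
width: 0.0084
```

```bash
python3 t.py m
```

```text
13.325 [ 0.4863 -0.0562  0.1408] [ 0.3   0.21 -0.9 ] [ 0.03 -0.2   0.03] 0.008427960892543128 [ 0.03  0.38 -0.04  1.95  0.08  1.01  0.22]
side -0.09 z pct5,95 [0.112 0.483] 195
side -0.07 z pct5,95 [0.051 0.463] 272
side -0.05 z pct5,95 [0.079 0.458] 327
side -0.03 z pct5,95 [0.076 0.43 ] 393
side -0.01 z pct5,95 [0.073 0.419] 413
side 0.01 z pct5,95 [0.069 0.095] 359
side 0.03 z pct5,95 [0.064 0.091] 291
side 0.05 z pct5,95 [0.061 0.087] 219
side 0.07 z pct5,95 [0.061 0.083] 143
side 0.09 z pct5,95 [0.065 0.08 ] 67
heel end u 0.0918
scene -0.09 z pct5,95 [0.113 0.303] 234
scene -0.07 z pct5,95 [0.109 0.294] 329
scene -0.05 z pct5,95 [0.082 0.225] 419
scene -0.03 z pct5,95 [0.078 0.106] 606
scene -0.01 z pct5,95 [0.074 0.185] 759
scene 0.01 z pct5,95 [0.069 0.095] 820
scene 0.03 z pct5,95 [0.066 0.091] 742
scene 0.05 z pct5,95 [0.062 0.087] 608
scene 0.07 z pct5,95 [0.061 0.083] 422
scene 0.09 z pct5,95 [0.075 0.08 ] 141
heel end u 0.0926
```

View pics/m_side2.png

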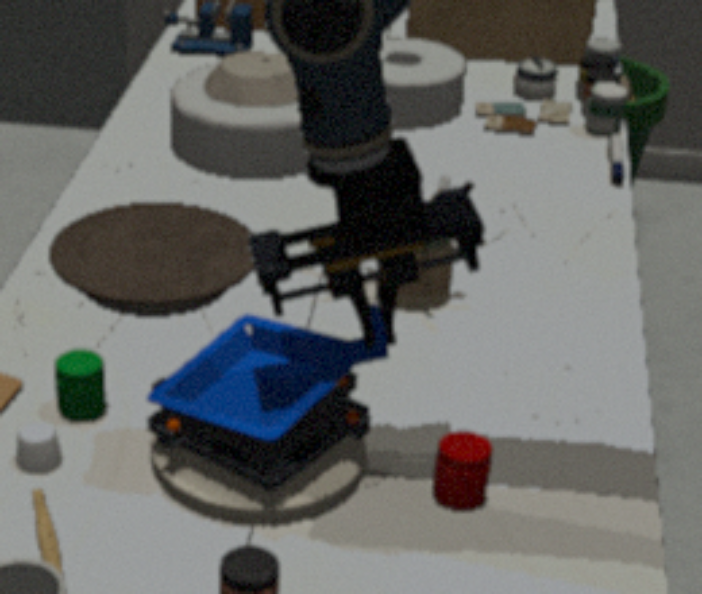

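The tray is free of all beads; the clips and stack are still in place. I raise it and level it.

{"fn": "step_arm", "kwargs": {"deltas": [{"dx": 0, "dy": 0, "dz": 1.5, "rx": 0, "ry": 0, "rz": 0, "grip": 1}, {"dx": 0, "dy": 0, "dz": 4, "rx": 0, "ry": 0, "rz": 0, "grip": 1}, {"dx": 0, "dy": 0, "dz": 6, "rx": 0.4, "ry": -1.5, "rz": 0, "grip": 1}, {"dx": 0, "dy": 0, "dz": 8, "rx": 1.1, "ry": -4, "rz": 0, "grip": 1}, {"dx": 0, "dy": 0, "dz": 10, "rx": 1.9, "ry": -6.5, "rz": 0, "grip": 1}, {"dx": 0, "dy": 0, "dz": 12, "rx": 2.7, "ry": -9.3, "rz": 0, "grip": 1}, {"dx": 0, "dy": 0, "dz": 14, "rx": 3.4, "ry": -11.5, "rz": 0, "grip": 1}, {"dx": 0, "dy": 0, "dz": 14, "rx": 3.4, "ry": -11.5, "rz": 0, "grip": 1}, {"dx": 0, "dy": 0, "dz": 14, "rx": 3.4, "ry": -11.5, "rz": 0, "grip": 1}], "squeeze": 60}}

```text
t: 14.55
tcp_pos: [0.4855, -0.0561, 0.2799]
orientation: [-0.0, 0.6, 0.8, 0.001]
wrist_force: [-0.7, 1.0, 0.1]
width: 0.0087
```

```bash
python3 t.py n; python3 - <<'E'
from h import *
for n in("scene","side"):
    z=np.load(f"n_{n}.npz");c={"camera_matrix":z["K"],"world_from_camera":z["T"]}
    P,r,cc=cloud(n,c,z["d"])
    for nm,x,y,h0,h1 in(("jar",.555,.1875,.05,.066),("plug",.777,.019,.025,.042),("beaker",.708,.29,.085,.1),("timer",.418,.345,.045,.06)):
        m=(np.hypot(P[:,0]-x,P[:,1]-y)<.05)&(P[:,2]>h0)&(P[:,2]<h1);print(n,nm,m.sum(),np.percentile(P[m],[2,98],axis=0).mean(0).round(3) if m.any() else "")
    for o in regions_of(n,"stack")[:1]:
        Q,_,_=cloud(n,c,z["d"],o["mask"]);print(n,"stack",o["conf"],np.percentile(Q,[2,98],axis=0).round(3).tolist())
E
```

```text
14.55 [ 0.4855 -0.0561  0.2799] [-0.73  1.02  0.06] [ 0.05  0.05 -0.04] 0.008746737310318354 [ 0.07  0.13 -0.05  1.91  0.01  1.1   0.31]
side -0.09 z pct5,95 [0.256 0.528] 223
side -0.07 z pct5,95 [0.167 0.532] 153
side -0.05 z pct5,95 [0.044 0.364] 217
side -0.03 z pct5,95 [0.109 0.258] 287
side -0.01 z pct5,95 [0.233 0.258] 357
side 0.01 z pct5,95 [0.233 0.257] 369
side 0.03 z pct5,95 [0.233 0.257] 322
side 0.05 z pct5,95 [0.059 0.258] 254
side 0.07 z pct5,95 [0.234 0.258] 178
side 0.09 z pct5,95 [0.24  0.258] 97
side 0.11 z pct5,95 [0.255 0.258] 18
heel end u 0.1013
scene -0.09 z pct5,95 [0.257 0.432] 272
scene -0.07 z pct5,95 [0.256 0.371] 363
scene -0.05 z pct5,95 [0.235 0.345] 406
scene -0.03 z pct5,95 [0.235 0.335] 854
scene -0.01 z pct5,95 [0.234 0.259] 905
scene 0.01 z pct5,95 [0.234 0.258] 1097
scene 0.03 z pct5,95 [0.234 0.258] 1308
scene 0.05 z pct5,95 [0.234 0.257] 1017
scene 0.07 z pct5,95 [0.235 0.258] 819
scene 0.09 z pct5,95 [0.241 0.258] 453
scene 0.11 z pct5,95 [0.256 0.258] 54
heel end u 0.1013
scene jar 94 [0.543 0.172 0.055]
scene plug 276 [0.778 0.014 0.031]
scene beaker 15 [0.7   0.259 0.089]
scene timer 111 [0.418 0.343 0.049]
scene stack 0.75 [[0.487, -0.123, 0.009], [0.669, 0.05, 0.066]]
side jar 293 [0.553 0.192 0.055]
side plug 125 [0.779 0.021 0.031]
side beaker 263 [0.709 0.292 0.09 ]
side timer 93 [0.418 0.347 0.049]
side stack 0.83 [[0.489, -0.103, 0.001], [0.674, 0.073, 0.064]]
```

View pics/n_side.png

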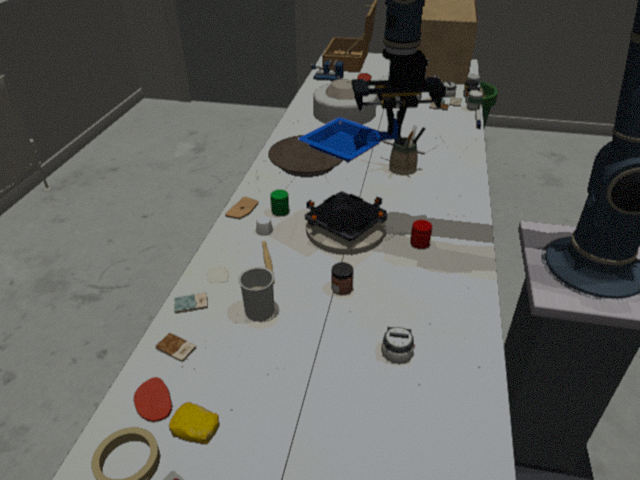

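View pics/n_scene.png

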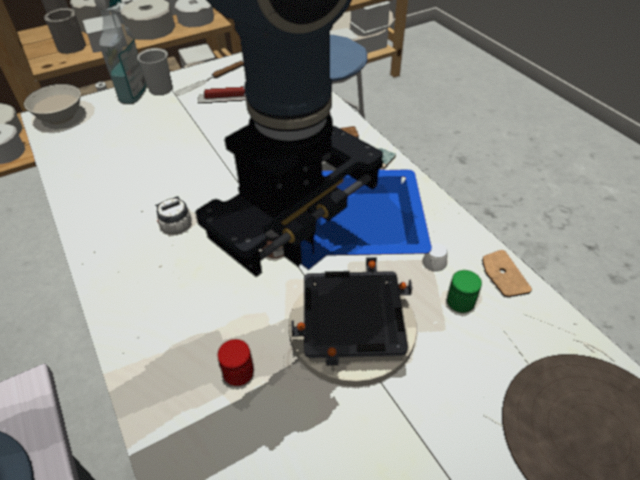

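The tray is level with its underside at about 0.23 m. The stack is where it was (side 345,225), the jar is upright (side 342,278), and the bystanders have not moved. I hold briefly, then hand in.

{"fn": "step_arm", "kwargs": {"deltas": [{"dx": 0, "dy": 0, "dz": 0, "rx": 0, "ry": 0, "rz": 0, "grip": 1}, {"dx": 0, "dy": 0, "dz": 0, "rx": 0, "ry": 0, "rz": 0, "grip": 1}, {"dx": 0, "dy": 0, "dz": 0, "rx": 0, "ry": 0, "rz": 0, "grip": 1}, {"dx": 0, "dy": 0, "dz": 0, "rx": 0, "ry": 0, "rz": 0, "grip": 1}], "squeeze": 60}}

```text
t: 15.25
tcp_pos: [0.4858, -0.0562, 0.2803]
orientation: [0.0, 0.6, 0.8, 0.001]
wrist_force: [-0.1, 0.4, -0.4]
width: 0.0086
```

```bash
python3 -c "
from plant import env
s=env.read_state();print(s['t'],s['tcp_pos'],s['width']);print(env.job_done())"
```

```text
15.25 [ 0.48582738 -0.05624437  0.28029398] 0.008578403730048508
the job is handed in; nothing more can be done
None
```

I finished the job as asked and handed it in at 15.3 s, with the arm still holding the blue tray.

- **Jar:** I lifted the orange jar with the black lid out of the tray. I stood it upright on bare table at about (0.555, 0.188) m and let go.
- **Peel:** I took the tray by its tab and raised that corner about 3 cm, a tilt of about 8.4°. The rim at the heel was still down then (top at 0.061 m). I eased it to about 12° to free the heel beads, then lifted it clear and levelled it.
- **Tray at the end:** It is level to within about 1 mm along its diagonal, right way up, with its underside about 0.23 m above the table. The grip is steady at 8.6 mm.
- **Rest of the scene:** The stack, timer and plug measure where they were before, and so does the beaker from the side camera. In the last scene view the arm hid most of the jar and beaker, so its figures for those two are poor. The side camera shows both standing in place.

One early move call was refused because keys were missing. It moved nothing.

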